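# Set the length stop to the red clip, taking up the play

### The job

Set the sliding length stop on the workbench rail so that its black pointer is level with the red clip (not the white one). The handle has play in the slide, so always come up to the mark from the dark wooden end block: with the orange handle draw the stop back towards that block until the pointer is a good 50 mm past the red clip, then move it forward, away from the block, up to the clip, and let go with the play still taken up in the forward direction. Do not disturb the amber glass jar.

Things in the scene. Friction and masses are not known exactly. Their poses are not given: they have to be found in the camera images.
- handle_grip (a point): Orange upright handle on the stop, 28 mm across the rail, 24 along it, 58 tall. Point: on its axis, 24 mm below its top, 98 above the bench, 39 above the stop's dogs; pinch here from above, fingers closing across the rail. +x: across the rail; +y: forward along it, away from the dark wooden end block. It has 8 mm play each way along y (0.6 N), then drags the stop (4 N). No spring-back.
- stop_pointer (a point): Tip of the black pointer on the blue stop, 30 mm above the bench, on the rail's far side (+x). Axes as the handle's. With the handle mid-play both have the same y along the rail, the tip 56 mm in +x; play taken up forward puts the handle 8 mm ahead of it, backward 8 mm behind. The stop starts forward of both clips and stays where left; the rail is fixed.
- red_mark (a point): Red clip, 28 mm across the rail, 12 along it, 20 tall, fixed on the wooden scale strip on the rail's far side. Point: centre of its top, 38 mm above the bench, 17 mm beyond the pointer tip in +x when level. Axes as the handle's: +y is forward. A white clip of the same shape sits before or after it: ignore that. The stop can go at least 70 mm behind the red clip.
- jar_center (a point): Amber glass jar with a grey lid, 64 mm across, 85 mm tall, standing on the bench beyond the rail; the point is its centre, half-way up. Leave it where it is.

How it is judged (in metres and radians):
On the way, in this order (a step that is already met when the one before it is completed fails the run):
1. the stop is drawn back until its pointer is at least 30 mm behind the red clip (y of stop_pointer in the frame of red_mark below -0.03 m), for 0.1 s.
2. the pointer is brought forward to the red clip with the play taken up forward (y of stop_pointer in the frame of red_mark between -0.01 and 0.01 m and y of handle_grip in the frame of stop_pointer above 0.003 m), for 0.2 s.
At the end, for the whole second after the job is handed in: The pointer is within 10 mm of the red clip along the rail, and the handle stands at least 3 mm forward of the pointer (play taken up forward, away from the wooden block); the handle is released (all of step 2); the robot touches nothing.
It fails at once if the glass jar is moved more than 20 mm (distance of jar_center from where it was at the start of the episode above 0.02 m).
It also fails if it takes over 38 s, if anything falls off the work surface, if the arm or the gripper's body presses on something with over 40 N, if the wrist force passes 120 N, or if a joint passes its speed limit or range.

### The arm

A 6-joint arm with a two-finger parallel gripper is mounted at the origin on the work surface. World frame = base frame: x ahead of the robot, y to its left, z up, the work surface at z = 0. Lengths are in mm, angles in rad, forces in N, time in s.
With the tool pointing down it reaches from about 350 to 875 mm from the base axis. Payload 4.2 kg.
Tool frame: the origin (TCP) lies midway between the tips of the shut fingers; the grasp point (between the pads) lies 19 mm behind it; z points along the fingers, y is the line along which they close (so a half turn about z gives the same grasp; the last joint's range is limited). The gripper opens to 85 mm and grips with 20 to 120 N. Pads are 22 mm wide; open, the fingers measure 114 mm over their backs; the gripper's body (76 mm by 85 mm) begins 54 mm behind the grasp point. The pads swing forward as they close: fully open they stand 13 mm farther back than shut.
Start: joints at [1.442, 0.385, 0.008, 0, -1.194, -0.259], TCP at [236.312, 578.581, 231.312] pointing down, gripper open.
Joint ranges: [-3.14, 3.14], [-1.21, 2.06], [-1.07, 1.41], [-3.16, 2.05], [-2.99, -0.16], [-3.1, 3.1]. Speed limits (rad/s): [2.79, 2.79, 3.14, 3.14, 3.14, 3.14].

### API

Orientations are given as a unit quaternion [x, y, z, w].
In Python, from bench import arm gives the robot as it stands.
- The arm moves only by the tool send_rows, never from a script. Its argument "targets" is a list of rows, each an object of numbers: "gripper": the gripper command: -1 is fully open, 1 is shut, values between are in proportion; "x", "y", "z": the shift along the tool's x, y, z in cm; "ax", "ay", "az": the turn, a rotation vector about the tool's x, y, z in degrees. A call has 1 to 5 rows; each row shifts and turns the commanded pose from where the row before left it, along the tool's axes as they then stand; what a row does not reach is not made up. A row lasts 1/12 s, in which the tool goes at most 41.7 mm and 7.16 degrees, less where a joint would pass 70% of its speed; a pose out of reach is approached as far as the arm can. A call is refused whole if a number of a shift passes 4.17 or a number of a turn 7.16, either way. A call with a gripper value outside its range is refused whole. The fingers move at their own pace and stop on an object; the grip force is fixed at half the most. Time passes only in rows, so rows that do not move let the fingers close. It gives the time, the measured TCP pose, the force, the opening and the grip force at its end, in the units of the state.
- arm.read_state(): the state, without advancing time (a new reading comes with each control period).
- arm.get_image(name): name is "side" or "top"; returns (picture, depth): 384x512x3 uint8, red, green, blue; 384x512 float32, mm along the optical axis (not along the pixel's ray), 0 where there is no reading.
- arm.camera_model(name): a dict with "fx", "fy", "cx", "cy" (pixels), "distortion" ([k1, k2, p1, p2, k3] as OpenCV has them; the pictures are not rectified), "cam_to_world" (4x4, takes a point from camera to world coordinates). Camera axes: x right, y down, z forward; pixel columns grow to the right and rows downward; lengths in mm; the calibration is good to about 2 mm. A picture is of the moment at which its call begins. camera_model takes no time and is no camera call.
- arm.job_done(): hands the job in; it is judged then, once.
Trained networks look in the newest picture that a camera, given by its name, has taken for a name from the list of things; names that differ only in an ending like _2 or _b are one class to them, and where a whole thing is asked for, a point or a joint stands for the part that bears it (a point fixed in the world has none). Each returns a list of dicts, best first, with "score" (0 to 1); they miss things now and then, are a little off and sometimes report something else, mostly with a low value. They report only what shows in the picture. A call takes as long as a camera call.
- arm.boxes_of(camera, thing): "rect" ([left, top, width, height] in pixels, round what is visible of it).
The state is a dict: "clock": time; "joints": joint angles; "joint_vel": joint speeds; "joint_efforts": joint torques, N m; "position": TCP position; "ee_rot": TCP orientation; "contact_force": force on the tool from outside, world axes, zero at the start; "wrist_torque": the same for the moment, N m; "gripper_width": finger opening in mm; "grasp_force": force on a finger pad.
Only numpy, scipy, OpenCV 4.12 (cv2) and the standard library are available. Lean on these libraries where they do the work, as an engineer would, in place of code of your own. Each camera call takes 0.05 s, during which the arm holds its last target. There are 200 camera calls.

## Working session

There is one attempt and no reset: what is moved stays moved. The work goes in short steps, Python scripts to look and compute and a tool call to move; the robot and the scene stay as the last step left them, time stands still between calls to the robot, and variables do not carry over. Pictures are saved under pics/ and viewed, at most 10 in all, crops included, and the job is handed in when it is done.

Besides the shell and the picture viewer there is one more tool, called after "Call:" as a command line: name --argument value ..., lists and objects as JSON in quotes. send_rows: Moves the arm, as the interface text tells. Its arguments: {"type":"object","properties":{"targets":{"type":"array"}},"required":["targets"]}

```bash
mkdir -p pics
cat > h.py <<'E'
from bench import arm
import numpy as np, cv2
def px2w(cam,u,v,depth=None,z=None):
    m=arm.camera_model(cam); K=np.array([[m["fx"],0,m["cx"]],[0,m["fy"],m["cy"]],[0,0,1]])
    p=cv2.undistortPoints(np.array([[[u,v]]],float),K,np.array(m["distortion"]))[0,0]
    T=np.array(m["cam_to_world"]); d=T[:3,:3]@np.array([p[0],p[1],1]); o=T[:3,3]
    s=depth if depth is not None else (z-o[2])/d[2]
    return o+s*d
E
python3 - <<'E'
from h import *
s=arm.read_state();print(s["clock"],s["position"],s["ee_rot"])
ims=[]
for c in("top","side"):
    im,d=arm.get_image(c); np.save(f"pics/{c}_d.npy",d); np.save(f"pics/{c}.npy",im)
    cv2.imwrite(f"pics/{c}0.png",cv2.cvtColor(im,cv2.COLOR_RGB2BGR))
    print(c,np.array(arm.camera_model(c)["cam_to_world"]).round(2).tolist())
    for t in("handle_grip","stop_pointer","red_mark","jar_center"):
        print(c,t,[(b["rect"],round(b["score"],2)) for b in arm.boxes_of(c,t)[:2]])
E
```

```text
0.0 [236.11317266 578.0330193  230.19752697] [ 9.81240411e-01 -1.92784831e-01 -1.63164367e-04  1.11280153e-03]
top [[0.01, -0.99, 0.14, 488.8], [-1.0, -0.0, 0.02, -63.77], [-0.02, -0.14, -0.99, 800.16], [0.0, 0.0, 0.0, 1.0]]
top handle_grip [([141.3, 245.9, 26.8, 12.2], 0.81)]
top stop_pointer [([139.8, 222.8, 42.9, 72.9], 0.56)]
top red_mark [([139.7, 244.7, 30.8, 14.7], 0.7), ([255.7, 208.3, 9.9, 18.5], 0.45)]
top jar_center [([229.3, 113.0, 36.1, 43.3], 0.8)]
side [[0.99, -0.09, 0.14, 498.8], [-0.17, -0.49, 0.85, -642.57], [-0.01, -0.87, -0.5, 447.42], [0.0, 0.0, 0.0, 1.0]]
side handle_grip [([167.2, 133.3, 21.4, 42.7], 0.88)]
side stop_pointer [([144.1, 132.7, 71.1, 64.6], 0.94)]
side red_mark [([217.0, 228.4, 18.5, 15.1], 0.55)]
side jar_center [([294.2, 180.3, 42.8, 62.4], 0.83)]
```

View pics/top0.png

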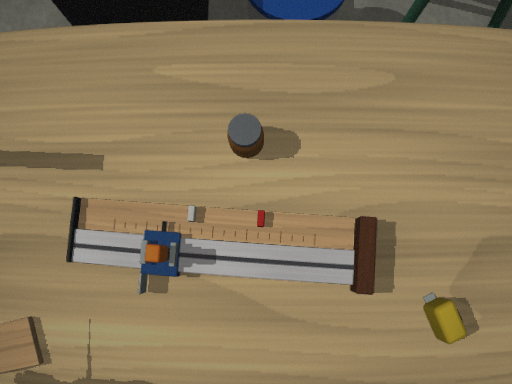

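View pics/side0.png

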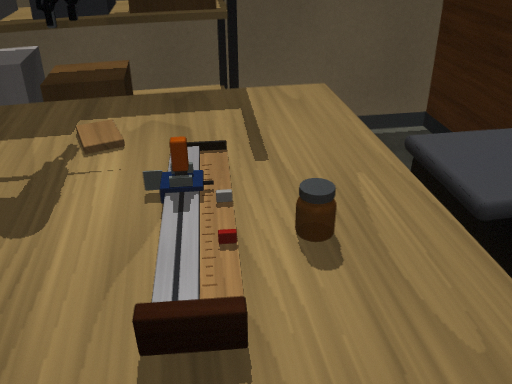

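The top view shows the rail running left to right, with the dark block at (366,255), the red clip at (261,218), the white clip at (191,213), the handle at (155,253), the pointer at (164,226) and the jar at (246,135). The side view agrees. Next I'll measure.

```bash
cat >> h.py <<'E'
def blob(im,lo,hi,roi):
    h=cv2.cvtColor(im,cv2.COLOR_RGB2HSV); m=cv2.inRange(h,lo,hi); k=np.zeros_like(m); l,t,r,b=roi; k[t:b,l:r]=m[t:b,l:r]; return k
def cen(k,d=None,far=None):
    if d is not None: k=k*((d<far)&(d>0))
    v,u=np.nonzero(k); return u.mean(),v.mean(),len(u)
E
python3 - <<'E'
from h import *
im=np.load("pics/top.npy"); d=np.load("pics/top_d.npy")
print(im[253,153],im[218,261],im[213,191],d[253,150:162].round(),d[218,255:268].round(),d[213,185:198].round())
for n,roi,lo,hi in(("handle",(125,230,195,280),(3,150,90),(18,255,255)),("red",(245,200,280,235),(0,180,70),(5,255,255)),("red2",(245,200,280,235),(174,150,70),(180,255,255))):
    k=blob(im,lo,hi,roi)
    if k.any():
        v,u=np.nonzero(k); P=np.array([px2w("top",a,b,depth=float(d[b,a])) for a,b in zip(u,v) if d[b,a]>0])
        print(n,len(u),u.min(),u.max(),v.min(),v.max(),"zmax",P[:,2].max().round(1))
        t=P[P[:,2]>P[:,2].max()-8]; print(" top mean",t.mean(0).round(1),"min",t.min(0).round(1),"max",t.max(0).round(1))
# rail direction: groove edges  strip end points
a=px2w("top",75,246,z=22);b=px2w("top",354,264,z=22);print(a.round(1),b.round(1))
# scale strip upper edge
print(px2w("top",100,200.5,z=20).round(1),px2w("top",340,215.5,z=20).round(1))
for uv in((164,223),(164,229)): print("pointer",px2w("top",*uv,z=30).round(1))
E
python3 - <<'E'
import cv2
i=cv2.imread('pics/top0.png')[185:305,60:390]
cv2.imwrite('pics/c.png',cv2.resize(i,(792,288),interpolation=cv2.INTER_CUBIC))
E
```

```text
[170 101  38] [147  39  34] [163 163 155] [675. 677. 675. 675. 676. 676. 676. 674. 676. 678. 679. 686.] [  0. 782. 786. 762. 764. 763. 762. 765. 763. 767. 785. 782. 784.] [786. 788. 790. 768. 768. 766. 767. 768. 766. 771. 779. 787. 787.]
handle 247 145 160 244 261 zmax 124.5
 top mean [489.4 111.6 121.1] min [476.4 100.3 117.2] max [502.8 123.4 124.5]
red 94 257 264 211 226 zmax 40.7
 top mean [551.1 -54.   37.3] min [537.2 -59.8  33.9] max [563.3 -47.9  40.7]
red2 2 258 262 215 226 zmax 36.7
 top mean [546.8 -53.   36.4] min [537.3 -56.5  36.1] max [556.2 -49.5  36.7]
[498.4 281.8  22. ] [ 472.1 -217.2   22. ]
[582.  238.8  20. ] [ 557.2 -194.1   20. ]
pointer [541.7 115.7  30. ]
pointer [531.1 115.4  30. ]
```

View pics/c.png

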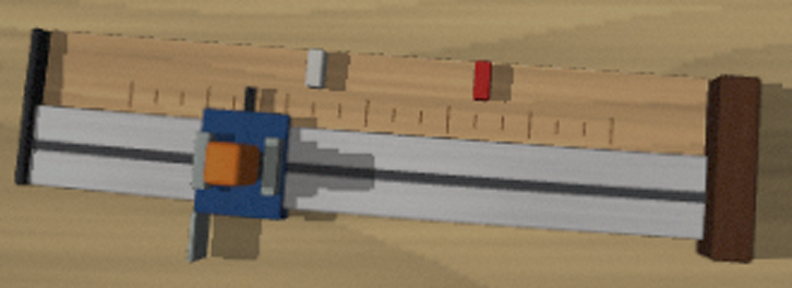

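Call:
send_rows --targets '[{"az": 7.1, "gripper": -1}, {"az": 7.1, "gripper": -1}, {"az": 7.1, "gripper": -1}, {"az": 7.1, "gripper": -1}, {"az": 7.1, "gripper": -1}]'

```text
$.targets[0]: bad value
```

Call:
send_rows --targets '[{"az": 7.1, "gripper": -1}, {"az": 7.1, "gripper": -1}, {"az": 7.1, "gripper": -1}, {"az": 7.1, "gripper": -1}, {"az": 7.1, "gripper": -1}]'

```text
$.targets[0]: bad value
```

Call:
send_rows --targets '[{"x": 3, "y": -1.86, "gripper": -1}, {"x": 3, "y": -1.86, "gripper": -1}, {"x": 3, "y": -1.86, "gripper": -1}, {"x": 3, "y": -1.86, "gripper": -1}, {"x": 3, "y": -1.86, "gripper": -1}]'

```text
$.targets[0]: bad value
```

Call:
send_rows --targets '[{"x": 3, "y": -1.86, "gripper": -1}, {"x": 3, "y": -1.86, "gripper": -1}, {"x": 3, "y": -1.86, "gripper": -1}, {"x": 3, "y": -1.86, "gripper": -1}, {"x": 3, "y": -1.86, "gripper": -1}]'

```text
$.targets[0]: bad value
```

Call:
send_rows --targets '[{"x": 3, "y": -1.86, "gripper": -1}, {"x": 3, "y": -1.86, "gripper": -1}, {"x": 3, "y": -1.86, "gripper": -1}, {"x": 3, "y": -1.86, "gripper": -1}, {"gripper": -1}]'

```text
$.targets[0]: bad value
```

Presumably every key is required.

Call:
send_rows --targets '[{"x": 0, "y": 0, "z": 0, "ax": 0, "ay": 0, "az": 7.1, "gripper": -1}, {"x": 0, "y": 0, "z": 0, "ax": 0, "ay": 0, "az": 7.1, "gripper": -1}, {"x": 0, "y": 0, "z": 0, "ax": 0, "ay": 0, "az": 7.1, "gripper": -1}, {"x": 0, "y": 0, "z": 0, "ax": 0, "ay": 0, "az": 7.1, "gripper": -1}, {"x": 0, "y": 0, "z": 0, "ax": 0, "ay": 0, "az": 7.1, "gripper": -1}]'

```text
clock: 0.92
position: [236.3, 578.6, 231.3]
ee_rot: [0.874, -0.485, -0.0, -0.0]
contact_force: [0.8, -0.1, -1.4]
gripper_width: 85.4
grasp_force: 0.0
```

Call:
send_rows --targets '[{"x": 0, "y": 0, "z": 0, "ax": 0, "ay": 0, "az": 7.1, "gripper": -1}, {"x": 0, "y": 0, "z": 0, "ax": 0, "ay": 0, "az": 7.1, "gripper": -1}, {"x": 0, "y": 0, "z": 0, "ax": 0, "ay": 0, "az": 7.1, "gripper": -1}, {"x": 0, "y": 0, "z": 0, "ax": 0, "ay": 0, "az": 7.1, "gripper": -1}, {"x": 0, "y": 0, "z": 0, "ax": 0, "ay": 0, "az": 7.1, "gripper": -1}]'

```text
clock: 1.33
position: [236.3, 578.6, 231.3]
ee_rot: [-0.685, 0.729, 0.0, -0.0]
contact_force: [-0.8, 0.8, 0.0]
gripper_width: 85.4
grasp_force: 0.0
```

Call:
send_rows --targets '[{"x": 3, "y": -1.86, "z": 0, "ax": 0, "ay": 0, "az": 0, "gripper": -1}, {"x": 3, "y": -1.86, "z": 0, "ax": 0, "ay": 0, "az": 0, "gripper": -1}, {"x": 3, "y": -1.86, "z": 0, "ax": 0, "ay": 0, "az": 0, "gripper": -1}, {"x": 3, "y": -1.86, "z": 0, "ax": 0, "ay": 0, "az": 0, "gripper": -1}, {"x": 3, "y": -1.86, "z": 0, "ax": 0, "ay": 0, "az": 0, "gripper": -1}]'

```text
clock: 1.75
position: [321.2, 422.1, 231.5]
ee_rot: [-0.687, 0.726, 0.0, 0.0]
contact_force: [1.9, 1.1, 0.7]
gripper_width: 85.6
grasp_force: 0.0
```

Call:
send_rows --targets '[{"x": 3, "y": -1.86, "z": 0, "ax": 0, "ay": 0, "az": 0, "gripper": -1}, {"x": 3, "y": -1.86, "z": 0, "ax": 0, "ay": 0, "az": 0, "gripper": -1}, {"x": 3, "y": -1.86, "z": 0, "ax": 0, "ay": 0, "az": 0, "gripper": -1}, {"x": 3, "y": -1.86, "z": 0, "ax": 0, "ay": 0, "az": 0, "gripper": -1}, {"x": 3, "y": -1.86, "z": 0, "ax": 0, "ay": 0, "az": 0, "gripper": -1}]'

```text
clock: 2.17
position: [405.7, 267.0, 231.7]
ee_rot: [-0.687, 0.727, 0.0, 0.0]
contact_force: [1.1, 0.5, 0.9]
gripper_width: 85.2
grasp_force: 0.0
```

Call:
send_rows --targets '[{"x": 3, "y": -1.86, "z": 0, "ax": 0, "ay": 0, "az": 0, "gripper": -1}, {"x": 3, "y": -1.86, "z": 0, "ax": 0, "ay": 0, "az": 0, "gripper": -1}, {"x": 3, "y": -1.86, "z": 0, "ax": 0, "ay": 0, "az": 0, "gripper": -1}, {"x": 3, "y": -1.86, "z": 0, "ax": 0, "ay": 0, "az": 0, "gripper": -1}, {"x": 3, "y": -1.86, "z": 0, "ax": 0, "ay": 0, "az": 0, "gripper": -1}]'

```text
clock: 2.58
position: [490.2, 112.0, 231.7]
ee_rot: [-0.687, 0.727, -0.0, 0.0]
contact_force: [0.6, 0.1, -0.1]
gripper_width: 85.3
grasp_force: 0.0
```

Call:
send_rows --targets '[{"x": 0, "y": 0, "z": 3, "ax": 0, "ay": 0, "az": 0, "gripper": -1}, {"x": 0, "y": 0, "z": 3, "ax": 0, "ay": 0, "az": 0, "gripper": -1}, {"x": 0, "y": 0, "z": 0, "ax": 0, "ay": 0, "az": 0, "gripper": -1}]'

```text
clock: 2.83
position: [486.2, 111.2, 166.2]
ee_rot: [-0.686, 0.728, 0.002, -0.005]
contact_force: [-0.9, -1.0, -0.1]
gripper_width: 85.6
grasp_force: 0.0
```

Run:
```python
from h import *
s=arm.read_state();print(s["clock"],s["position"],s["ee_rot"])
im,d=arm.get_image("side"); cv2.imwrite("pics/s1.png",cv2.resize(cv2.cvtColor(im,cv2.COLOR_RGB2BGR)[60:300,80:400],(800,600)))
```

```text
2.8333 [486.16614595 111.23032139 166.23926804] [-0.68568933  0.72787261  0.00220261 -0.0051734 ]
```

View pics/s1.png

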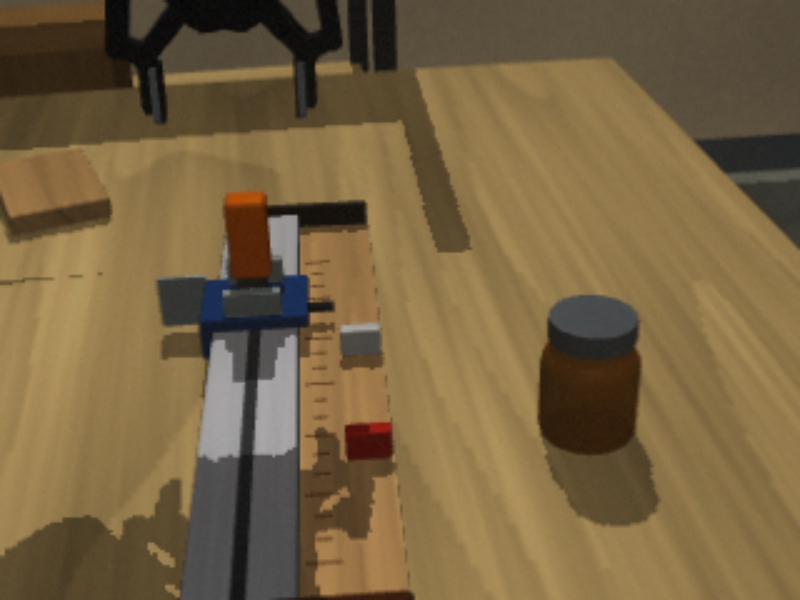

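The fingers at (155,110) and (302,110) straddle the handle top at (247,195), with its centre only a few mm off. Descending.

Call:
send_rows --targets '[{"x": 0, "y": 0, "z": 3, "ax": 0, "ay": 0, "az": 0, "gripper": -1}, {"x": 0, "y": 0, "z": 2, "ax": 0, "ay": 0, "az": 0, "gripper": -1}, {"x": 0, "y": 0, "z": 2, "ax": 0, "ay": 0, "az": 0, "gripper": -1}, {"x": 0, "y": 0, "z": 2, "ax": 0, "ay": 0, "az": 0, "gripper": -1}, {"x": 0, "y": 0, "z": 0, "ax": 0, "ay": 0, "az": 0, "gripper": -1}]'

```text
clock: 3.3
position: [488.5, 113.7, 79.9]
ee_rot: [-0.687, 0.726, 0.001, -0.002]
contact_force: [-0.2, -0.2, 0.2]
gripper_width: 85.3
grasp_force: 0.0
```

Call:
send_rows --targets '[{"x": 0, "y": 0, "z": 0, "ax": 0, "ay": 0, "az": 0, "gripper": -1}, {"x": 0, "y": 0, "z": 0, "ax": 0, "ay": 0, "az": 0, "gripper": -1}, {"x": 0, "y": 0, "z": 0, "ax": 0, "ay": 0, "az": 0, "gripper": -1}]'

```text
clock: 3.55
position: [491.0, 114.6, 83.4]
ee_rot: [-0.687, 0.726, -0.001, 0.002]
contact_force: [0.6, 0.1, -0.2]
gripper_width: 85.4
grasp_force: 0.0
```

Run:
```python
from h import *
s=arm.read_state();print(s["clock"],s["position"],s["ee_rot"])
im,d=arm.get_image("side"); cv2.imwrite("pics/s2.png",cv2.resize(cv2.cvtColor(im,cv2.COLOR_RGB2BGR)[60:270,80:360],(800,600)))
```

```text
3.55 [490.97662429 114.56422955  83.3877152 ] [-6.87306482e-01  7.26364641e-01 -6.39394645e-04  1.94895537e-03]
```

View pics/s2.png

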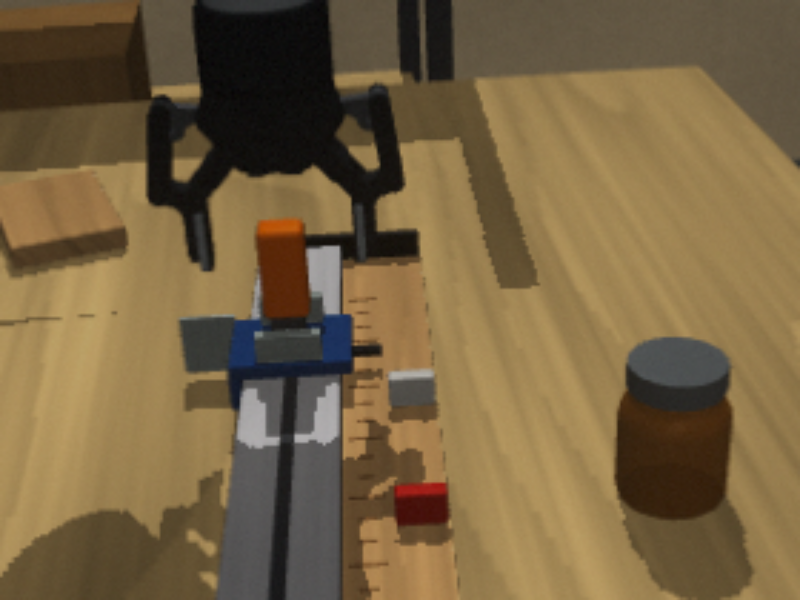

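The fingers at (205,265) and (362,257) are centred on the handle at (282,222–315). Closing.

Call:
send_rows --targets '[{"x": 0, "y": 0, "z": 0.3, "ax": 0, "ay": 0, "az": 0, "gripper": 1}, {"x": 0, "y": 0, "z": 0, "ax": 0, "ay": 0, "az": 0, "gripper": 1}, {"x": 0, "y": 0, "z": 0, "ax": 0, "ay": 0, "az": 0, "gripper": 1}, {"x": 0, "y": 0, "z": 0, "ax": 0, "ay": 0, "az": 0, "gripper": 1}, {"x": 0, "y": 0, "z": 0, "ax": 0, "ay": 0, "az": 0, "gripper": 1}]'

```text
clock: 4.02
position: [490.0, 113.7, 78.6]
ee_rot: [-0.687, 0.727, -0.0, 0.0]
contact_force: [1.4, 0.8, 1.0]
gripper_width: 27.6
grasp_force: 59.4
```

Call:
send_rows --targets '[{"x": 0, "y": 0, "z": 0, "ax": 0, "ay": 0, "az": 0, "gripper": 1}, {"x": 0, "y": 0, "z": 0, "ax": 0, "ay": 0, "az": 0, "gripper": 1}, {"x": 0, "y": 0, "z": 0, "ax": 0, "ay": 0, "az": 0, "gripper": 1}, {"x": 0, "y": 0, "z": 0, "ax": 0, "ay": 0, "az": 0, "gripper": 1}, {"x": 0, "y": 0, "z": 0, "ax": 0, "ay": 0, "az": 0, "gripper": 1}]'

```text
clock: 4.43
position: [489.9, 113.7, 78.6]
ee_rot: [-0.687, 0.727, -0.0, 0.0]
contact_force: [0.9, -0.6, 3.3]
gripper_width: 27.3
grasp_force: 59.9
```

Call:
send_rows --targets '[{"x": 0.5, "y": 0, "z": 0, "ax": 0, "ay": 0, "az": 0, "gripper": 1}, {"x": 1, "y": 0, "z": 0, "ax": 0, "ay": 0, "az": 0, "gripper": 1}, {"x": 1.5, "y": 0, "z": 0, "ax": 0, "ay": 0, "az": 0, "gripper": 1}, {"x": 1.5, "y": 0, "z": 0, "ax": 0, "ay": 0, "az": 0, "gripper": 1}, {"x": 1.5, "y": 0, "z": 0, "ax": 0, "ay": 0, "az": 0, "gripper": 1}]'

```text
clock: 4.85
position: [486.0, 54.0, 78.6]
ee_rot: [-0.687, 0.727, 0.0, 0.001]
contact_force: [-2.4, 5.2, 4.8]
gripper_width: 27.5
grasp_force: 60.2
```

Call:
send_rows --targets '[{"x": 1.5, "y": 0, "z": 0, "ax": 0, "ay": 0, "az": 0, "gripper": 1}, {"x": 1.5, "y": 0, "z": 0, "ax": 0, "ay": 0, "az": 0, "gripper": 1}, {"x": 1.5, "y": 0, "z": 0, "ax": 0, "ay": 0, "az": 0, "gripper": 1}, {"x": 1.5, "y": 0, "z": 0, "ax": 0, "ay": 0, "az": 0, "gripper": 1}, {"x": 1.5, "y": 0, "z": 0, "ax": 0, "ay": 0, "az": 0, "gripper": 1}]'

```text
clock: 5.27
position: [481.0, -21.3, 78.5]
ee_rot: [-0.687, 0.727, 0.001, -0.0]
contact_force: [-3.7, 5.4, 7.2]
gripper_width: 27.5
grasp_force: 60.4
```

Call:
send_rows --targets '[{"x": 1.5, "y": 0, "z": 0, "ax": 0, "ay": 0, "az": 0, "gripper": 1}, {"x": 1.5, "y": 0, "z": 0, "ax": 0, "ay": 0, "az": 0, "gripper": 1}, {"x": 1.5, "y": 0, "z": 0, "ax": 0, "ay": 0, "az": 0, "gripper": 1}, {"x": 1.5, "y": 0, "z": 0, "ax": 0, "ay": 0, "az": 0, "gripper": 1}, {"x": 1.5, "y": 0, "z": 0, "ax": 0, "ay": 0, "az": 0, "gripper": 1}]'

```text
clock: 5.68
position: [475.9, -96.3, 78.5]
ee_rot: [-0.687, 0.727, 0.001, -0.001]
contact_force: [-5.4, 5.4, 8.6]
gripper_width: 27.3
grasp_force: 60.6
```

Call:
send_rows --targets '[{"x": 1, "y": 0, "z": 0, "ax": 0, "ay": 0, "az": 0, "gripper": 1}, {"x": 0.5, "y": 0, "z": 0, "ax": 0, "ay": 0, "az": 0, "gripper": 1}, {"x": 0, "y": 0, "z": 0, "ax": 0, "ay": 0, "az": 0, "gripper": 1}, {"x": 0, "y": 0, "z": 0, "ax": 0, "ay": 0, "az": 0, "gripper": 1}, {"x": 0, "y": 0, "z": 0, "ax": 0, "ay": 0, "az": 0, "gripper": 1}]'

```text
clock: 6.1
position: [474.9, -111.8, 78.5]
ee_rot: [-0.687, 0.727, 0.001, -0.001]
contact_force: [-5.0, 0.1, 9.8]
gripper_width: 27.2
grasp_force: 60.5
```

Run:
```python
from h import *
im,d=arm.get_image("side"); cv2.imwrite("pics/s3.png",cv2.resize(cv2.cvtColor(im,cv2.COLOR_RGB2BGR)[140:320,120:360],(800,600),interpolation=cv2.INTER_CUBIC))
s=arm.read_state();print(s["clock"],s["position"],s["contact_force"])
```

```text
6.15 [ 474.87695841 -111.73753097   78.52773796] [-6.24953168 -1.02754789  8.29952269]
```

View pics/s3.png

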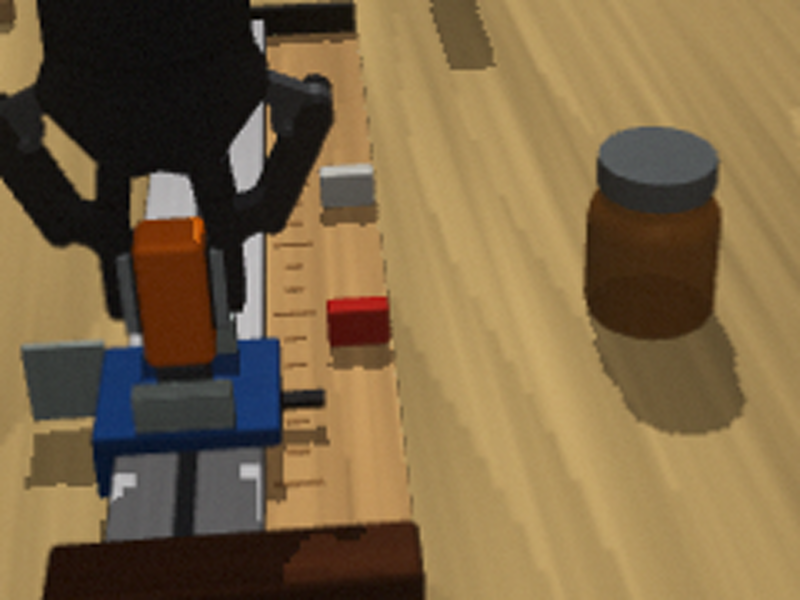

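The pointer tip is at (318,397) in the crop and the red clip's top is at (357,302). The pointer is clearly past the clip towards the block. Now to measure the gap.

Run:
```python
from h import *
y=np.array([.055,.9985]);x=np.array([.9985,-.055])
P=px2w("side",120+318*.3,140+395*.3,z=30);R=px2w("side",120+357*.3,140+302*.3,z=38)
W=px2w("side",120+347*.3,140+172*.3,z=38)
print(P.round(1),R.round(1),"rel y,x",(P-R)[:2]@y,(P-R)[:2]@x)
```

```text
[ 528.9 -107.4   30. ] [552.2 -53.4  38. ] rel y,x -55.25809546715472 -20.314226148094715
```

Call:
send_rows --targets '[{"x": -1, "y": 0, "z": 0, "ax": 0, "ay": 0, "az": 0, "gripper": 1}, {"x": -1, "y": 0, "z": 0, "ax": 0, "ay": 0, "az": 0, "gripper": 1}, {"x": -1, "y": 0, "z": 0, "ax": 0, "ay": 0, "az": 0, "gripper": 1}, {"x": -1, "y": 0, "z": 0, "ax": 0, "ay": 0, "az": 0, "gripper": 1}, {"x": -1, "y": 0, "z": 0, "ax": 0, "ay": 0, "az": 0, "gripper": 1}]'

```text
clock: 6.57
position: [478.1, -62.1, 78.5]
ee_rot: [-0.687, 0.727, 0.0, -0.001]
contact_force: [-2.2, -5.4, 6.6]
gripper_width: 27.4
grasp_force: 60.2
```

Call:
send_rows --targets '[{"x": -0.8, "y": 0, "z": 0, "ax": 0, "ay": 0, "az": 0, "gripper": 1}, {"x": -0.5, "y": 0, "z": 0, "ax": 0, "ay": 0, "az": 0, "gripper": 1}, {"x": -0.3, "y": 0, "z": 0, "ax": 0, "ay": 0, "az": 0, "gripper": 1}, {"x": 0, "y": 0, "z": 0, "ax": 0, "ay": 0, "az": 0, "gripper": 1}, {"x": 0, "y": 0, "z": 0, "ax": 0, "ay": 0, "az": 0, "gripper": 1}]'

```text
clock: 6.98
position: [479.3, -45.6, 78.5]
ee_rot: [-0.687, 0.727, 0.001, -0.001]
contact_force: [-4.1, -0.6, 7.1]
gripper_width: 27.7
grasp_force: 60.4
```

Run:
```python
from h import *
im,d=arm.get_image("side"); cv2.imwrite("pics/s4.png",cv2.resize(cv2.cvtColor(im,cv2.COLOR_RGB2BGR)[170:290,150:310],(800,600),interpolation=cv2.INTER_CUBIC))
s=arm.read_state();print(s["clock"],s["position"],s["contact_force"])
```

```text
7.0333 [479.30999473 -45.60563028  78.53275412] [-2.78649557  1.48108876  8.05866446]
```

View pics/s4.png

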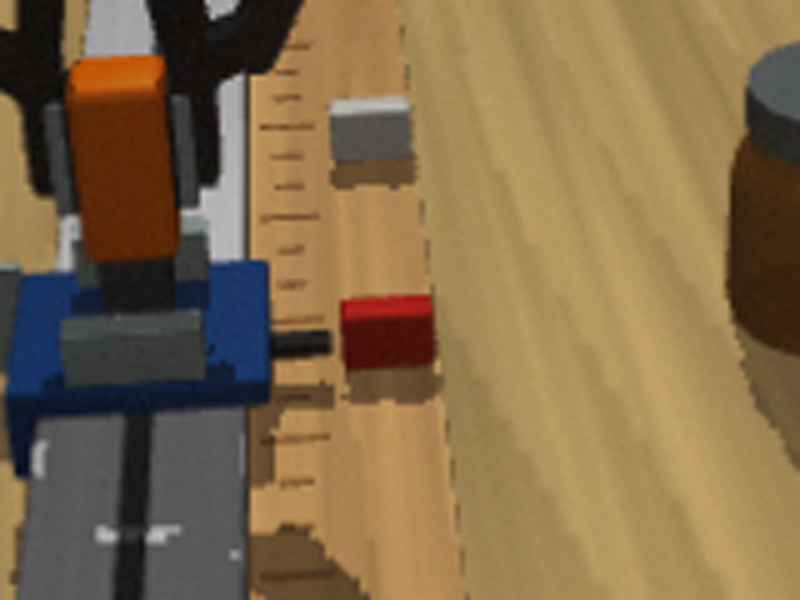

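The pointer tip is at (327,340) in the crop and the red clip's top centre at (387,304). The handle is against the forward dog.

Run:
```python
from h import *
y=np.array([.055,.9985]);x=np.array([.9985,-.055])
R=px2w("side",150+387*.2,170+304*.2,z=38)
for v in(336,341):
    P=px2w("side",150+327*.2,170+v*.2,z=30)
    print(P.round(1),R.round(1),"rel y,x",(P-R)[:2]@y,(P-R)[:2]@x)
```

```text
[533.9 -56.   30. ] [552.6 -54.   38. ] rel y,x -3.0392882754136337 -18.568597636032667
[533.6 -58.5  30. ] [552.6 -54.   38. ] rel y,x -5.613324471661361 -18.675740040841585
```

Call:
send_rows --targets '[{"x": -0.2, "y": 0, "z": 0, "ax": 0, "ay": 0, "az": 0, "gripper": 1}, {"x": -0.2, "y": 0, "z": 0, "ax": 0, "ay": 0, "az": 0, "gripper": 1}, {"x": 0, "y": 0, "z": 0, "ax": 0, "ay": 0, "az": 0, "gripper": 1}, {"x": 0, "y": 0, "z": 0, "ax": 0, "ay": 0, "az": 0, "gripper": 1}, {"x": 0, "y": 0, "z": 0, "ax": 0, "ay": 0, "az": 0, "gripper": 1}]'

```text
clock: 7.45
position: [479.5, -42.1, 78.6]
ee_rot: [-0.687, 0.727, 0.0, -0.001]
contact_force: [-3.2, -1.9, 6.1]
gripper_width: 27.3
grasp_force: 60.3
```

Call:
send_rows --targets '[{"x": 0, "y": 0, "z": 0, "ax": 0, "ay": 0, "az": 0, "gripper": -1}, {"x": 0, "y": 0, "z": 0, "ax": 0, "ay": 0, "az": 0, "gripper": -1}, {"x": 0, "y": 0, "z": 0, "ax": 0, "ay": 0, "az": 0, "gripper": -1}, {"x": 0, "y": 0, "z": 0, "ax": 0, "ay": 0, "az": 0, "gripper": -1}, {"x": 0, "y": 0, "z": 0, "ax": 0, "ay": 0, "az": 0, "gripper": -1}]'

```text
clock: 7.87
position: [480.8, -41.1, 78.1]
ee_rot: [-0.687, 0.727, 0.0, -0.0]
contact_force: [0.3, 0.3, 0.9]
gripper_width: 84.8
grasp_force: 0.0
```

Call:
send_rows --targets '[{"x": 0, "y": 0, "z": -1, "ax": 0, "ay": 0, "az": 0, "gripper": -1}, {"x": 0, "y": 0, "z": -2, "ax": 0, "ay": 0, "az": 0, "gripper": -1}, {"x": 0, "y": 0, "z": -3, "ax": 0, "ay": 0, "az": 0, "gripper": -1}, {"x": 0, "y": 0, "z": -3, "ax": 0, "ay": 0, "az": 0, "gripper": -1}, {"x": 0, "y": 0, "z": -2, "ax": 0, "ay": 0, "az": 0, "gripper": -1}]'

```text
clock: 8.28
position: [481.8, -41.1, 191.0]
ee_rot: [-0.687, 0.726, -0.001, 0.001]
contact_force: [0.5, 0.1, -0.5]
gripper_width: 85.4
grasp_force: 0.0
```

Call:
send_rows --targets '[{"x": 0, "y": 0, "z": 0, "ax": 0, "ay": 0, "az": 0, "gripper": -1}, {"x": 0, "y": 0, "z": 0, "ax": 0, "ay": 0, "az": 0, "gripper": -1}, {"x": 0, "y": 0, "z": 0, "ax": 0, "ay": 0, "az": 0, "gripper": -1}]'

```text
clock: 8.53
position: [480.2, -41.1, 187.5]
ee_rot: [-0.687, 0.727, 0.001, -0.0]
contact_force: [-1.0, -0.4, 0.9]
gripper_width: 85.5
grasp_force: 0.0
```

Run:
```python
from h import *
im,d=arm.get_image("side"); cv2.imwrite("pics/s5.png",cv2.resize(cv2.cvtColor(im,cv2.COLOR_RGB2BGR)[170:290,150:310],(800,600),interpolation=cv2.INTER_CUBIC))
s=arm.read_state();print(s["clock"],s["position"],s["contact_force"])
```

```text
8.5833 [479.99364773 -41.20520135 187.09907615] [ 0.15500426 -0.28687814  0.89465329]
```

View pics/s5.png

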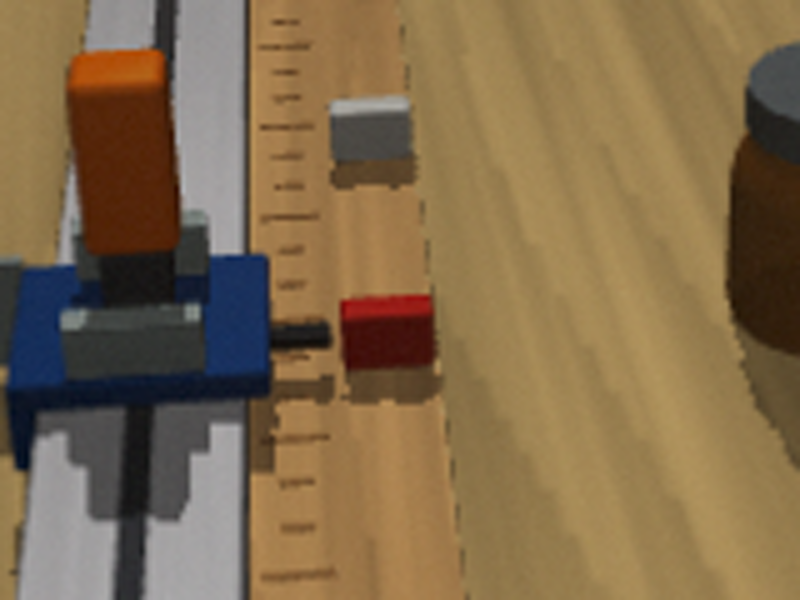

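The pointer tip at (327,333) is level with the red clip at (387,304–368), about 1 mm short. The handle is still against the forward dog, and the gripper is clear.

```bash
python3 -c "
from bench import arm
print(arm.job_done())"
```

```text
the job is handed in; nothing more can be done
None
```

The job is handed in with no verdict returned: I drew the stop back to about 55 mm behind the red clip, then brought it forward until the pointer was level with the clip to about 1 mm (by camera), and let go with the play taken up forward; the jar was not touched.

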